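# Switch off the cutter drive and take off its hub cap of unknown thread hand

## Robot

A 6-joint arm with a two-finger parallel gripper is mounted at the origin on a cart in front of the work surface, level with it; the furniture and walls round the work are solid. World frame = base frame: x ahead of the robot, y to its left, z up, the work surface at z = 0. Lengths are in m, angles in rad, forces in N, time in s.
With the tool pointing down it reaches from about 0.375 to 0.9 m from the base axis. Payload 3.1 kg.
Tool frame: the origin (TCP) lies midway between the tips of the shut fingers; the grasp point (between the pads) lies 19 mm behind it; z points along the fingers, y is the line along which they close (so a half turn about z gives the same grasp; the last joint's range is limited). The gripper opens to 87 mm and grips with 3 to 60 N. Pads are 19 mm wide; open, the fingers measure 117 mm over their backs; the gripper's body (75 mm by 190 mm) begins 51 mm behind the grasp point.
Start: joints at [-1.387, 0.527, 1.433, -0, 1.181, -0.178], TCP at [0.221, -0.585, 0.223] pointing down, gripper open.
Joint ranges: [-3.08, 3.08], [-0.75, 2.2], [0.22, 2.44], [-1.43, 4.57], [0, 2.65], [-2.85, 2.85]. Speed limits (rad/s): [2.79, 2.79, 3.14, 3.14, 3.14, 3.14].

## Interface

Orientations are given as a unit quaternion [x, y, z, w].
In Python, from rig import sensors, viewer, close_job gives the robot as it stands.
- The arm moves only by the tool play_rows, never from a script. Its argument "commands" is a list of rows, each an object of numbers: "hand": the opening, from -1 (shut) to 1 (fully open); "tx", "ty", "tz": the shift along the world's x, y, z in cm; "rx", "ry", "rz": the turn, a rotation vector about the world's x, y, z in rad. A call has 1 to 12 rows; each row shifts and turns the commanded pose from where the row before left it; what a row does not reach is not made up. A row lasts 1/12 s, in which the tool goes at most 41.7 mm and 7.16 degrees, less where a joint would pass 70% of its speed; a pose out of reach is approached as far as the arm can. A call is refused whole if a number of a shift passes 4.17 or a number of a turn 0.125, either way. A call with a gripper value outside its range is refused whole. The fingers move at their own pace and stop on an object; the grip force is fixed at half the most. Time passes only in rows, so rows that do not move let the fingers close. It gives the time, the measured TCP pose, the force, the opening and the grip force at its end, in the units of the state.
- sensors.state(): the state, without advancing time (a new reading comes with each control period).
- viewer.grab_frame(name): name is "scene" or "side" or "wrist"; returns a dict with "frame" (480x640x3 uint8, red, green, blue), "fx", "fy", "cx", "cy" (pixels), "extrinsics" (4x4, takes a point from camera to world coordinates). Camera axes: x right, y down, z forward; pixel columns grow to the right and rows downward; lengths in m; the calibration is good to about 2 mm. A picture is of the moment at which its call begins. There is no depth.
- close_job(): hands the job in; it is judged then, once.
Trained networks look in a picture, given as the dict that the camera call returned (one of the last four; its "shot" number tells which), for a name from the list of things; names that differ only in an ending like _2 or _b are one class to them, and where a whole thing is asked for, a point or a joint stands for the part that bears it (a point fixed in the world has none). Each returns a list of dicts, best first, with "score" (0 to 1); they miss things now and then, are a little off and sometimes report something else, mostly with a low value. They report only what shows in the picture. A call takes as long as a camera call. They do not tell look-alikes from the thing itself.
- viewer.cut_out(picture, label): "mask" (480x640 bool, what is visible of it) and "extent" ([left, top, right, bottom] in pixels, round what is visible of it).
The state is a dict: "t": time; "joints": joint angles; "joint_velocities": joint speeds; "joint_efforts": joint torques, N m; "tcp_pos": TCP position; "eef_rot": TCP orientation; "wrist_force": force on the tool from outside, world axes, zero at the start; "ft_torque": the same for the moment, N m; "finger_gap": opening from 0.0 (shut) to 1.0 (fully open); "grasp_force": force on a finger pad.
Only numpy, scipy, OpenCV 4.12 (cv2) and the standard library are available. Lean on these libraries where they do the work, as an engineer would, in place of code of your own. Each camera call takes 0.05 s, during which the arm holds its last target. There are 200 camera calls.

## Task

The slicing disc of this vegetable-cutter drive is to come off for cleaning: first turn the speed dial back so that its pointer is on the red off mark (not into the yellow pulse position), then undo the orange hub cap that clamps the disc and lift it off. These drives were built with right-hand and with left-hand hub threads and nothing shows which this one has, so feel out which way the cap loosens. Finish holding the cap in the gripper, level and at least 5 cm above its seat, with the dial still on off; leave the squeeze bottle, the timer and the tape roll where they are.

Things in the scene. Friction and masses are not known exactly. Their poses are not given: they have to be found in the camera images.
- drive: white drive base of a vegetable cutter, fixed, 295 x 184 mm. Origin on the table under the hub axis; x points to its motor hump (away from the robot, up to 15 degrees aside), z up. Deck 86 mm above the table; hump 83 to 145 mm behind the hub axis, 130 mm high; fixed steel slicing disc of 136 mm diameter round the hub, top 93 mm high. The dial is 112 mm in front of the hub axis (drive -x)
- hub (a point): centre of the cap's seat, on the hub axis 96 mm above the table; axes as the drive's. A steel stub 27 mm high with a coarse two-start thread rises from it under the cap. Whether that thread loosens clockwise or counter-clockwise (seen from above) differs from start to start and cannot be seen
- dial (a joint): speed dial in rad, clockwise from above positive. 0 = pointer on the red off mark, on the dial's hub side (drive +x); -0.6 = yellow pulse dot; 0.6, 1.2, 1.8, 2.4, 3.0 = white speed dots, growing. No detents, stops at -0.75 and 3.3; stays where it is left
- dial_grip (a point): on the dial's axis, 107 mm above the table, half way up its grip: black bar 40 mm long, 12 mm thick, 95 to 118 mm above the table, on a round 43 mm skirt. Its x axis points along the bar to the pointer end (white line)
- hub_cap: orange ribbed round cap, 49 mm diameter, 36 mm high, 60 g. Origin at the centre of its rim, z up, x along the white line on its top. Two inner lugs hold it: towards tight it meets a hard stop within 20 degrees; towards loose it turns easily, staying down, comes free of the thread 45 to 65 degrees from where it starts and can be lifted off; a second stop follows at 115 to 135 degrees
- squeeze_bottle: white squeeze bottle lying at the left, 193 x 60 x 52 mm; leave
- kitchen_timer: white kitchen timer with red knob, 62 x 62 x 51 mm, front right; leave
- tape_roll: roll of beige tape lying flat, 96 mm diameter, 25 mm high, front left; leave
There are look-alikes about, which are no part of the job. Of the things shaped like the hub_cap, the orange one is meant.

How it is judged:
On the way, in this order (a step that is already met when the one before it is completed fails the run):
1. the dial stands on the off mark (within 0.15 rad), let go, with the cap still on its seat (value of joint dial between -0.15 and 0.15 rad and contact force between the fingers and drive below 0.2 N and z of hub_cap in the frame of hub below 0.008 m), for 0.2 s.
2. the cap is undone and lifted clear of the hub (z of hub_cap in the frame of hub above 0.035 m), for 0.1 s.
At the end, for the whole second after the job is handed in: the cap is held still between the fingers, its rim at least 48 mm above its seat on the hub and within 20 degrees of level, and the dial pointer is within 0.17 rad of the off mark (z of hub_cap in the frame of hub above 0.048 m and angle between hub_cap's own z axis and vertical below 0.35 rad and contact force between the fingers and hub_cap above 1 N and contact force between hub_cap and drive below 0.1 N and linear speed of hub_cap below 0.03 m/s and value of joint dial between -0.17 and 0.17 rad); the arm keeps its last pose, push and grip.
It fails at once if the cap is lifted while the dial is not on off (z of hub_cap in the frame of hub above 0.015 m and (value of joint dial above 0.25 rad or value of joint dial below -0.25 rad)).
It fails at once if the dial is turned into pulse (value of joint dial below -0.5 rad).
It fails at once if a bystander is disturbed (distance of any of squeeze_bottle, kitchen_timer, tape_roll from where it was at the start of the episode above 0.03 m).
It also fails if it takes over 72 s, if anything falls off the work surface, if the arm or the gripper's body presses on something with over 40 N, if the wrist force passes 120 N, or if a joint passes its speed limit or range.

## Working session

There is one attempt and no reset: what is moved stays moved. The work goes in short steps, Python scripts to look and compute and a tool call to move; the robot and the scene stay as the last step left them, time stands still between calls to the robot, and variables do not carry over. Pictures are saved under pics/ and viewed, at most 10 in all, crops included, and the job is handed in when it is done.

Besides the shell and the picture viewer there is one more tool, called after "Request:" as name(argument=value, ...), one argument or row to a line, values as JSON. play_rows: Moves the arm, as the interface text tells. Its arguments: {"type":"object","properties":{"commands":{"type":"array"}},"required":["commands"]}

```bash
mkdir -p pics; cat > h.py <<'E'
import numpy as np, cv2
from rig import sensors, viewer
def ray(p,u,v):
    E=np.array(p["extrinsics"]); d=E[:3,:3]@np.array([(u-p["cx"])/p["fx"],(v-p["cy"])/p["fy"],1]); return E[:3,3],d/np.linalg.norm(d)
def atz(p,u,v,z):
    o,d=ray(p,u,v); return o+d*(z-o[2])/d[2]
def tri(rs):
    A=sum(np.eye(3)-np.outer(d,d) for o,d in rs); b=sum((np.eye(3)-np.outer(d,d))@o for o,d in rs); return np.linalg.solve(A,b)
def proj(p,X):
    E=np.linalg.inv(np.array(p["extrinsics"])); c=E[:3,:3]@np.array(X)+E[:3,3]; return np.array([p["fx"]*c[0]/c[2]+p["cx"],p["fy"]*c[1]/c[2]+p["cy"]])
def save(n,im): cv2.imwrite("pics/"+n+".png",im[:,:,::-1])
E
python3 - <<'E'
from h import *
ims=[]
for c in ["scene","side"]:
    p=viewer.grab_frame(c); ims.append(p["frame"]); print(c,np.round(p["extrinsics"],3).tolist(),p["fx"])
    for l in ["hub_cap","dial","drive","tape_roll","kitchen_timer","squeeze_bottle"]:
        for r in viewer.cut_out(p,l)[:4]:
            m=r["mask"]; ys,xs=np.nonzero(m); print(l,round(r["score"],2),r["extent"],[round(xs.mean(),1),round(ys.mean(),1)],p["frame"][m].mean(0).round())
    save(c,p["frame"])
print(sensors.state())
E
```

```text
scene [[-0.526, -0.491, 0.695, -0.428], [-0.851, 0.297, -0.434, 0.633], [0.006, -0.819, -0.574, 0.897], [0.0, 0.0, 0.0, 1.0]] 545.317493065901
hub_cap 0.84 [207.5, 248.3, 230.2, 266.7] [np.float64(218.5), np.float64(257.0)] [ 72. 139. 139.]
hub_cap 0.73 [288.8, 220.3, 308.9, 240.4] [np.float64(298.6), np.float64(228.0)] [200. 118.  74.]
hub_cap 0.72 [381.9, 279.4, 403.0, 296.7] [np.float64(391.8), np.float64(285.9)] [63. 62. 63.]
hub_cap 0.62 [322.0, 202.3, 332.4, 220.3] [np.float64(325.9), np.float64(209.4)] [ 70. 119. 120.]
dial 0.66 [304.3, 245.9, 321.2, 266.2] [np.float64(310.4), np.float64(257.4)] [74. 72. 73.]
drive 0.75 [257.1, 191.7, 352.2, 298.3] [np.float64(299.3), np.float64(247.5)] [169. 163. 165.]
tape_roll 0.85 [271.3, 336.0, 316.8, 371.6] [np.float64(295.7), np.float64(354.5)] [163. 145. 115.]
squeeze_bottle 0.86 [192.7, 270.9, 239.7, 318.3] [np.float64(216.3), np.float64(295.1)] [207. 203. 196.]
side [[-0.827, 0.506, -0.246, 0.831], [0.562, 0.735, -0.378, 0.508], [-0.01, -0.451, -0.892, 1.173], [0.0, 0.0, 0.0, 1.0]] 474.02363080158244
hub_cap 0.84 [214.3, 244.7, 228.8
[... 1161 characters left out ...]
7, 'joints': array([-1.38745386e+00,  5.27472443e-01,  1.43269444e+00,  1.89055357e-05,
        1.18135980e+00, -1.78484281e-01]), 'joint_velocities': array([ 0.00200664, -0.0021743 , -0.0003706 , -0.00028874, -0.00041717,
        0.00062638]), 'joint_efforts': array([-2.12728271e-03, -4.39865577e+01, -1.76947367e+01,  6.33004890e-02,
        5.04821073e-02, -1.94628996e-05]), 'tcp_pos': array([ 0.22128042, -0.58451132,  0.22256712]), 'eef_rot': array([9.83680406e-01, 1.79924587e-01, 8.82519268e-06, 3.29645793e-05]), 'wrist_force': array([-0.15037971,  0.36515395,  0.35781527]), 'ft_torque': array([ 0.02064494,  0.00088944, -0.03627377]), 'grasp_force': 0.0, 'finger_gap': 0.9984078288892426}
```

View pics/scene.png

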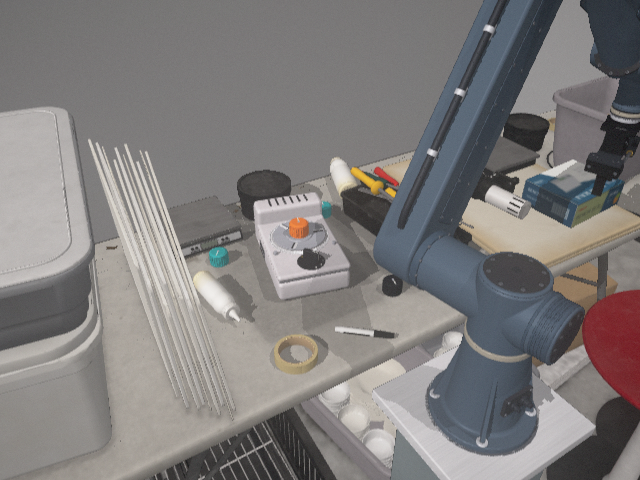

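View pics/side.png

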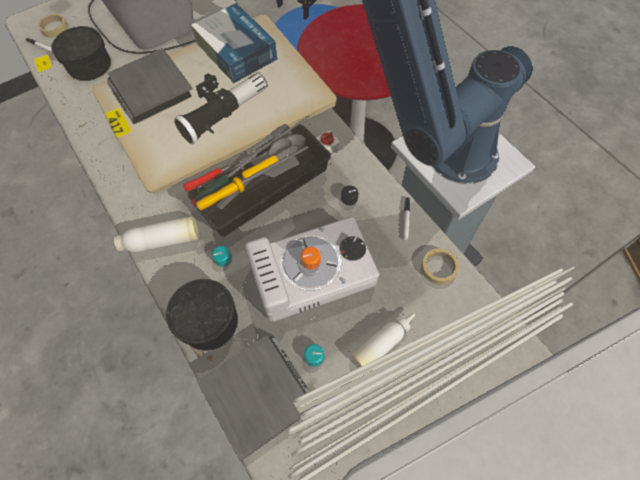

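The scene view shows four things shaped like the cap:

| Object | Scene pixel | Side pixel |
|---|---|---|
| Teal | (218,257) | (314,354) |
| Teal | (326,209) | (222,256) |
| Black | (392,286) | (349,195) |
| Orange, on the drive | (298,228) | (310,257) |

I choose the orange one. The black dial is at scene (310,258) and side (352,247).

```bash
python3 - <<'E'
from h import *
P={c:viewer.grab_frame(c) for c in ["scene","side"]}
pts={"cap":((298.6,228),(310.2,257.4)),"dial":((310.4,257.4),(352.5,247.1)),"tape":((295.7,354.5),(439.8,266.3))}
for k,(a,b) in pts.items():
    X=tri([ray(P["scene"],*a),ray(P["side"],*b)]); print(k,X.round(4),proj(P["scene"],X)-a,proj(P["side"],X)-b)
print("timer",atz(P["side"],328,140,.025))
a=P["scene"]["frame"][185:305,250:360]; b=P["side"]["frame"][215:325,240:385]
im=np.hstack([cv2.resize(x,None,fx=s,fy=s,interpolation=cv2.INTER_CUBIC) for x,s in((cv2.resize(a,(128,140)),3),(cv2.resize(b,(138,105)),1))][:1]+[np.vstack([cv2.resize(b,(406,308)),np.zeros((112,406,3),np.uint8)])])
save("crop1",im)
E
```

```text
cap [0.5974 0.0766 0.1142] [-0.54326605  0.32013875] [-0.2364438  -0.61546273]
dial [0.4901 0.1057 0.0992] [-1.01468554  0.58868826] [-0.41133643 -1.05253793]
tape [0.3048 0.2519 0.0127] [-0.94104931  0.48341967] [-0.37480195 -0.77646112]
timer [ 0.31793671 -0.25472895  0.025     ]
```

View pics/crop1.png

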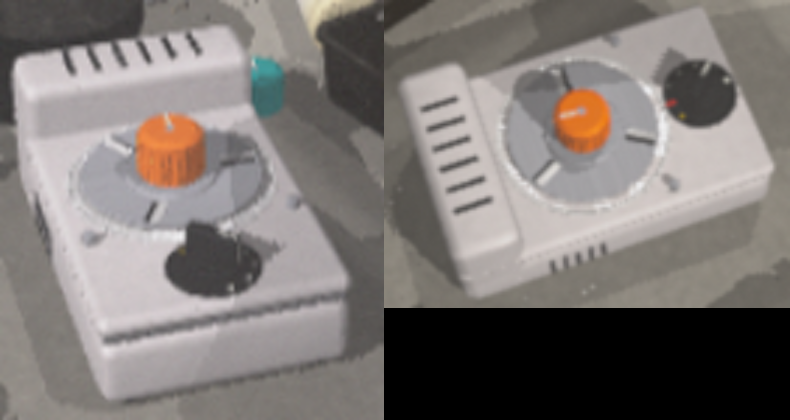

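Orange cap on the drive is confirmed: crop (170,150) left and (582,120) right. The dial pointer looks well clockwise of the red mark, roughly 1.8 rad. I'll move above the drive.

Request:
play_rows(
  commands=[
    {"hand": 1, "tx": 1.38, "ty": 3.75, "tz": 0.6, "rz": 0.04},
    {"hand": 1, "tx": 1.38, "ty": 3.75, "tz": 0.6, "rz": 0.04},
    {"hand": 1, "tx": 1.38, "ty": 3.75, "tz": 0.6, "rz": 0.04},
    {"hand": 1, "tx": 1.38, "ty": 3.75, "tz": 0.6, "rz": 0.04},
    {"hand": 1, "tx": 1.38, "ty": 3.75, "tz": 0.6, "rz": 0.04},
    {"hand": 1, "tx": 1.38, "ty": 3.75, "tz": 0.6, "rz": 0.04},
    {"hand": 1, "tx": 1.38, "ty": 3.75, "tz": 0.6, "rz": 0.04},
    {"hand": 1, "tx": 1.38, "ty": 3.75, "rz": 0.04},
    {"hand": 1, "tx": 1.38, "ty": 3.75, "rz": 0.04},
    {"hand": 1, "tx": 1.38, "ty": 3.75, "rz": 0.04},
    {"hand": 1, "tx": 1.38, "ty": 3.75, "rz": 0.04},
    {"hand": 1, "tx": 1.38, "ty": 3.75, "rz": 0.04},
  ],
)

```text
schema error: expected keys hand, tx, ty, tz, rx, ry, rz
```

Request:
play_rows(
  commands=[
    {"hand": 1, "tx": 1.38, "ty": 3.75, "rz": 0.04},
    {"hand": 1, "tx": 1.38, "ty": 3.75, "rz": 0.04},
    {"hand": 1, "tx": 1.38, "ty": 3.75, "rz": 0.04},
    {"hand": 1, "tx": 1.38, "ty": 3.75, "rz": 0.04},
    {"hand": 1, "tx": 1.38, "ty": 3.75, "rz": 0.04},
    {"hand": 1, "tx": 1.38, "ty": 3.75, "rz": 0.04},
    {"hand": 1},
    {"hand": 1},
    {"hand": 1},
  ],
)

```text
schema error: expected keys hand, tx, ty, tz, rx, ry, rz
```

```bash
cat > w.py <<'E'
from h import *
import sys
p=viewer.grab_frame("wrist"); s=sensors.state()
print(s["t"],s["tcp_pos"].round(4),s["eef_rot"].round(3),s["joints"].round(2),"yaw",2*np.arctan2(s["eef_rot"][1],s["eef_rot"][0]))
print(np.round(p["extrinsics"],3).tolist(),p["fx"])
for l in ["hub_cap","dial"]:
    for r in viewer.cut_out(p,l)[:3]:
        ys,xs=np.nonzero(r["mask"]); print(l,round(r["score"],2),r["extent"],xs.mean().round(1),ys.mean().round(1))
np.savez("wr_"+sys.argv[1],**{k:np.array(p[k]) for k in ["frame","fx","fy","cx","cy","extrinsics"]})
save(sys.argv[1],p["frame"])
E
python3 w.py w1
```

```text
0.85 [ 0.2212 -0.5845  0.2226] [ 0.984  0.18  -0.     0.   ] [-1.39  0.53  1.43 -0.    1.18 -0.18] yaw 0.36177603298328354
[[0.354, -0.897, -0.264, 0.294], [-0.935, -0.339, -0.1, -0.556], [-0.0, 0.283, -0.959, 0.385], [0.0, 0.0, 0.0, 1.0]] 331.581855247493
```

View pics/w1.png

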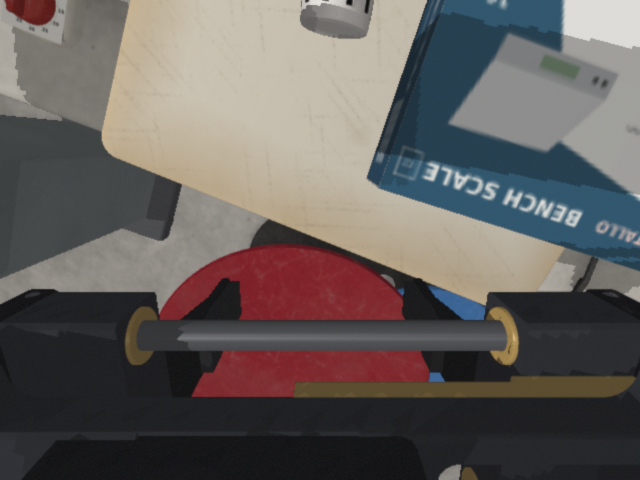

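The wrist view still shows the start area (timer at upper left, bench scale box), because both moves were refused: every row needs all seven keys. I'll resend them in full.

Request:
play_rows(
  commands=[
    {"hand": 1, "tx": 1.38, "ty": 3.75, "tz": 0.6, "rx": 0, "ry": 0, "rz": 0.0},
    {"hand": 1, "tx": 1.38, "ty": 3.75, "tz": 0.6, "rx": 0, "ry": 0, "rz": 0.0},
    {"hand": 1, "tx": 1.38, "ty": 3.75, "tz": 0.6, "rx": 0, "ry": 0, "rz": 0.0},
    {"hand": 1, "tx": 1.38, "ty": 3.75, "tz": 0.6, "rx": 0, "ry": 0, "rz": 0.0},
    {"hand": 1, "tx": 1.38, "ty": 3.75, "tz": 0.6, "rx": 0, "ry": 0, "rz": 0.0},
    {"hand": 1, "tx": 1.38, "ty": 3.75, "tz": 0.6, "rx": 0, "ry": 0, "rz": 0.0},
    {"hand": 1, "tx": 1.38, "ty": 3.75, "tz": 0.6, "rx": 0, "ry": 0, "rz": 0.0},
    {"hand": 1, "tx": 1.38, "ty": 3.75, "tz": 0, "rx": 0, "ry": 0, "rz": 0.0},
    {"hand": 1, "tx": 1.38, "ty": 3.75, "tz": 0, "rx": 0, "ry": 0, "rz": 0.0},
    {"hand": 1, "tx": 1.38, "ty": 3.75, "tz": 0, "rx": 0, "ry": 0, "rz": 0.0},
    {"hand": 1, "tx": 1.38, "ty": 3.75, "tz": 0, "rx": 0, "ry": 0, "rz": 0.0},
    {"hand": 1, "tx": 1.38, "ty": 3.75, "tz": 0, "rx": 0, "ry": 0, "rz": 0.0},
  ],
)

```text
t: 1.95
tcp_pos: [0.3872, -0.1328, 0.265]
eef_rot: [0.984, 0.18, 0.0, 0.0]
wrist_force: [1.6, -0.5, -0.9]
finger_gap: 1.0
grasp_force: 0.0
```

Request:
play_rows(
  commands=[
    {"hand": 1, "tx": 1.0, "ty": 3.75, "tz": 0, "rx": 0, "ry": 0, "rz": 0.1},
    {"hand": 1, "tx": 1.0, "ty": 3.75, "tz": 0, "rx": 0, "ry": 0, "rz": 0.1},
    {"hand": 1, "tx": 1.0, "ty": 3.75, "tz": 0, "rx": 0, "ry": 0, "rz": 0.1},
    {"hand": 1, "tx": 1.0, "ty": 3.75, "tz": 0, "rx": 0, "ry": 0, "rz": 0.1},
    {"hand": 1, "tx": 1.0, "ty": 3.75, "tz": 0, "rx": 0, "ry": 0, "rz": 0.1},
    {"hand": 1, "tx": 0.6, "ty": 2.0, "tz": 0, "rx": 0, "ry": 0, "rz": 0.1},
    {"hand": 1, "tx": 0, "ty": 0, "tz": 0, "rx": 0, "ry": 0, "rz": 0},
    {"hand": 1, "tx": 0, "ty": 0, "tz": 0, "rx": 0, "ry": 0, "rz": 0},
  ],
)

```text
t: 2.62
tcp_pos: [0.4428, 0.0738, 0.2646]
eef_rot: [0.886, 0.463, -0.0, 0.0]
wrist_force: [0.1, -0.1, -0.4]
finger_gap: 1.001
grasp_force: 0.0
```

```bash
python3 w.py w2
```

```text
2.6667 [0.4426 0.0729 0.2645] [ 0.887  0.462 -0.     0.   ] [-0.09  0.23  1.8  -0.    1.11  0.52] yaw 0.9615184452802037
[[0.821, -0.548, -0.161, 0.487], [-0.571, -0.787, -0.233, 0.139], [0.001, 0.283, -0.959, 0.427], [0.0, 0.0, 0.0, 1.0]] 331.581855247493
hub_cap 0.85 [429.9, 102.1, 499.9, 160.6] 463.9 130.2
hub_cap 0.7 [320.0, 299.1, 356.8, 322.8] 339.1 310.0
dial 0.82 [322.2, 152.7, 363.5, 195.0] 342.8 173.5
```

View pics/w2.png

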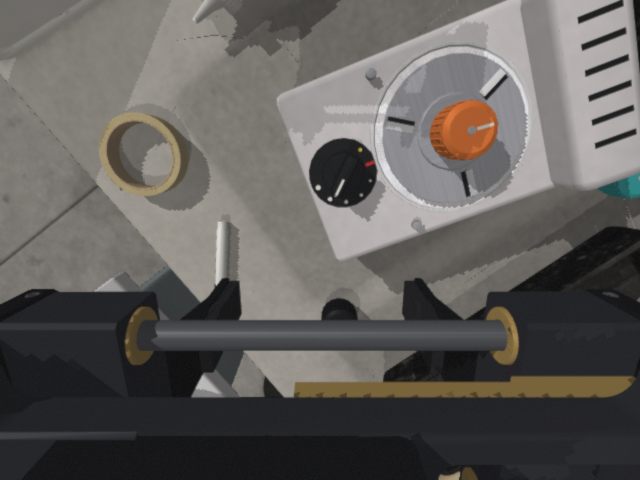

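The wrist view shows the dial at (343,173), its white pointer line around (340,187), the red off mark at (370,162) and the yellow dot at (360,149). The orange cap is at (470,128). Next I'll measure precisely.

```bash
cat > meas.py <<'E'
from h import *
import sys
d=np.load("wr_"+sys.argv[1]+".npz"); p={k:d[k] for k in d}
cx,cy=float(sys.argv[2]),float(sys.argv[3]); R=int(sys.argv[4])
f=p["frame"].astype(int); yy,xx=np.mgrid[:480,:640]; near=np.hypot(xx-cx,yy-cy)<R
r,g,b=f[...,0],f[...,1],f[...,2]
M={"red":(r>140)&(g<90)&(b<90),"yel":(r>140)&(g>110)&(b<90),"white":(f.min(2)>150)}
for k,m in M.items():
    n,l,st,c=cv2.connectedComponentsWithStats((m&near).astype(np.uint8),connectivity=8)
    for i in range(1,n):
        if 3<st[i,4]<400:
            ys,xs=np.nonzero(l==i); ev=""
            if k=="white" and st[i,4]>8:
                P=np.array([atz(p,x,y,.118)[:2] for x,y in zip(xs,ys)]); w,v=np.linalg.eigh(np.cov(P.T)); ev=("ang",np.degrees(np.arctan2(v[1,1],v[0,1])).round(1),np.sqrt(w).round(4))
            print(k,st[i,4],c[i].round(1),"z.095",atz(p,*c[i],.095).round(4)[:2],"z.118",atz(p,*c[i],.118).round(4)[:2],*ev)
E
python3 meas.py w2 343 173 33; python3 - <<'E'
from h import *
d=np.load("wr_w2.npz"); p={k:d[k] for k in d}
P={c:viewer.grab_frame(c) for c in ["scene","side"]}
for k,a,b,w in [("cap",(298.6,228),(310.2,257.4),(463.9,130.2)),("dial",(310.4,257.4),(352.5,247.1),(342.8,173.5))]:
    print(k,tri([ray(P["scene"],*a),ray(P["side"],*b),ray(p,*w)]).round(4),"wrist+side",tri([ray(P["side"],*b),ray(p,*w)]).round(4),[(z,atz(p,*w,z)[:2].round(4)) for z in(.095,.107,.118,.132)])
# cap top & disc ellipse: orange top circle centre, disc contour
f=p["frame"].astype(int)
m=(f[...,0]>150)&(f[...,0]-f[...,2]>90); ys,xs=np.nonzero(m); print("orange",xs.mean(),ys.mean(),m.sum(),xs.min(),xs.max(),ys.min(),ys.max())
E
```

```text
red 22 [369.7 163.2] z.095 [0.5169 0.0981] z.118 [0.5148 0.1009]
yel 7 [360.  149.3] z.095 [0.5162 0.1144] z.118 [0.5142 0.1161]
white 36 [339.5 187. ] z.095 [0.4799 0.0958] z.118 [0.4804 0.0987] ang -150.3 [0.0006 0.0043]
white 15 [317.6 187.4] z.095 [0.4618 0.1079] z.118 [0.4636 0.11  ] ang 101.5 [0.001  0.0011]
white 12 [329.7 198.8] z.095 [0.4652 0.0917] z.118 [0.4668 0.0949] ang 124.0 [0.0009 0.001 ]
cap [0.5982 0.0767 0.1145] wrist+side [0.5985 0.078  0.1162] [(0.095, array([0.6066, 0.0728])), (0.107, array([0.6023, 0.0752])), (0.118, array([0.5983, 0.0774])), (0.132, array([0.5933, 0.0802]))]
dial [0.49   0.1056 0.0991] wrist+side [0.4893 0.1053 0.092 ] [(0.095, array([0.4899, 0.1049])), (0.107, array([0.4898, 0.1061])), (0.118, array([0.4897, 0.1072])), (0.132, array([0.4896, 0.1086]))]
orange 464.0705378020265 127.40218238503508 2566 359 496 100 165
```

The dial axis is at about (0.490, 0.1055) and the hub at (0.598, 0.077), so the drive yaw is about -14.5°. The pointer is at about -150°, which puts the dial near 2.35 rad. I'll align with the bar (yaw 30°) and descend.

Request:
play_rows(
  commands=[
    {"hand": 1, "tx": 1.6, "ty": 1.08, "tz": -1, "rx": 0, "ry": 0, "rz": -0.11},
    {"hand": 1, "tx": 1.6, "ty": 1.08, "tz": -2, "rx": 0, "ry": 0, "rz": -0.11},
    {"hand": 1, "tx": 1.54, "ty": 1.08, "tz": -2, "rx": 0, "ry": 0, "rz": -0.11},
    {"hand": 1, "tx": 0, "ty": 0, "tz": -3, "rx": 0, "ry": 0, "rz": -0.106},
    {"hand": 1, "tx": 0, "ty": 0, "tz": -3.5, "rx": 0, "ry": 0, "rz": 0},
    {"hand": 1, "tx": 0, "ty": 0, "tz": -3, "rx": 0, "ry": 0, "rz": 0},
    {"hand": 1, "tx": 0, "ty": 0, "tz": -1.9, "rx": 0, "ry": 0, "rz": 0},
    {"hand": 1, "tx": 0, "ty": 0, "tz": 0, "rx": 0, "ry": 0, "rz": 0},
    {"hand": 1, "tx": 0, "ty": 0, "tz": 0, "rx": 0, "ry": 0, "rz": 0},
  ],
)

```text
t: 3.62
tcp_pos: [0.4898, 0.1044, 0.0999]
eef_rot: [0.966, 0.259, -0.001, -0.0]
wrist_force: [0.7, 0.2, 0.3]
finger_gap: 0.999
grasp_force: 0.0
```

```bash
python3 w.py w3; python3 - <<'E'
from rig import sensors
s=sensors.state(); print(s["wrist_force"],s["ft_torque"])
E
```

```text
3.6667 [0.4909 0.1046 0.1011] [0.966 0.259 0.    0.   ] [-0.01  0.56  1.85  0.    0.74  1.03] yaw 0.5241371138820792
[[0.5, -0.83, -0.247, 0.558], [-0.866, -0.48, -0.141, 0.144], [-0.001, 0.285, -0.959, 0.262], [0.0, 0.0, 0.0, 1.0]] 331.581855247493
hub_cap 0.78 [431.3, 72.5, 589.0, 204.3] 514.4 138.4
hub_cap 0.2 [286.5, 253.6, 362.3, 322.3] 322.8 288.8
dial 0.91 [287.1, 256.7, 361.4, 316.1] 323.0 288.8
[ 0.40463462 -0.47555133  0.7127898 ] [0.01817    0.01744386 0.06763648]
```

View pics/w3.png

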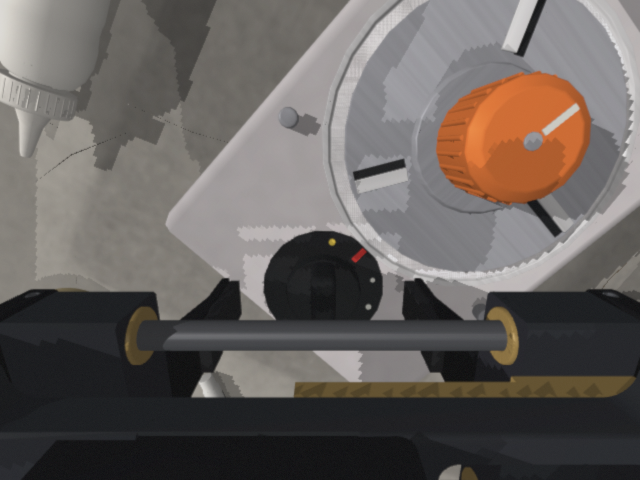

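The bar stands upright between the fingers at (322,290), with the red mark at (359,256). Closing.

Request:
play_rows(
  commands=[
    {"hand": -1, "tx": 0, "ty": 0, "tz": 0, "rx": 0, "ry": 0, "rz": 0},
    {"hand": -1, "tx": 0, "ty": 0, "tz": 0, "rx": 0, "ry": 0, "rz": 0},
    {"hand": -1, "tx": 0, "ty": 0, "tz": 0, "rx": 0, "ry": 0, "rz": 0},
    {"hand": -1, "tx": 0, "ty": 0, "tz": 0, "rx": 0, "ry": 0, "rz": 0},
    {"hand": -1, "tx": 0, "ty": 0, "tz": 0, "rx": 0, "ry": 0, "rz": 0},
    {"hand": -1, "tx": 0, "ty": 0, "tz": 0, "rx": 0, "ry": 0, "rz": 0},
    {"hand": -1, "tx": 0, "ty": 0, "tz": 0, "rx": 0, "ry": 0, "rz": 0},
    {"hand": -1, "tx": 0, "ty": 0, "tz": 0, "rx": 0, "ry": 0, "rz": 0},
  ],
)

```text
t: 4.43
tcp_pos: [0.4902, 0.1054, 0.1005]
eef_rot: [0.966, 0.26, -0.0, -0.0]
wrist_force: [-0.3, 0.6, -0.2]
finger_gap: 0.477
grasp_force: 0.0
```

Request:
play_rows(
  commands=[
    {"hand": -1, "tx": 0, "ty": 0, "tz": 0, "rx": 0, "ry": 0, "rz": 0},
    {"hand": -1, "tx": 0, "ty": 0, "tz": 0, "rx": 0, "ry": 0, "rz": 0},
    {"hand": -1, "tx": 0, "ty": 0, "tz": 0, "rx": 0, "ry": 0, "rz": 0},
    {"hand": -1, "tx": 0, "ty": 0, "tz": 0, "rx": 0, "ry": 0, "rz": 0},
    {"hand": -1, "tx": 0, "ty": 0, "tz": 0, "rx": 0, "ry": 0, "rz": 0},
    {"hand": -1, "tx": 0, "ty": 0, "tz": 0, "rx": 0, "ry": 0, "rz": 0},
    {"hand": -1, "tx": 0, "ty": 0, "tz": 0, "rx": 0, "ry": 0, "rz": 0},
    {"hand": -1, "tx": 0, "ty": 0, "tz": 0, "rx": 0, "ry": 0, "rz": 0},
  ],
)

```text
t: 5.1
tcp_pos: [0.491, 0.1043, 0.1006]
eef_rot: [0.966, 0.26, 0.0, 0.001]
wrist_force: [1.7, -5.8, -1.7]
finger_gap: 0.136
grasp_force: 30.0
```

Request:
play_rows(
  commands=[
    {"hand": -1, "tx": 0, "ty": 0, "tz": 0, "rx": 0, "ry": 0, "rz": 0.1},
    {"hand": -1, "tx": 0, "ty": 0, "tz": 0, "rx": 0, "ry": 0, "rz": 0.1},
    {"hand": -1, "tx": 0, "ty": 0, "tz": 0, "rx": 0, "ry": 0, "rz": 0.1},
    {"hand": -1, "tx": 0, "ty": 0, "tz": 0, "rx": 0, "ry": 0, "rz": 0.1},
    {"hand": -1, "tx": 0, "ty": 0, "tz": 0, "rx": 0, "ry": 0, "rz": 0.1},
    {"hand": -1, "tx": 0, "ty": 0, "tz": 0, "rx": 0, "ry": 0, "rz": 0.1},
    {"hand": -1, "tx": 0, "ty": 0, "tz": 0, "rx": 0, "ry": 0, "rz": 0.1},
    {"hand": -1, "tx": 0, "ty": 0, "tz": 0, "rx": 0, "ry": 0, "rz": 0.1},
    {"hand": -1, "tx": 0, "ty": 0, "tz": 0, "rx": 0, "ry": 0, "rz": 0.1},
    {"hand": -1, "tx": 0, "ty": 0, "tz": 0, "rx": 0, "ry": 0, "rz": 0.1},
    {"hand": -1, "tx": 0, "ty": 0, "tz": 0, "rx": 0, "ry": 0, "rz": 0},
  ],
)

```text
t: 6.02
tcp_pos: [0.4895, 0.1052, 0.1005]
eef_rot: [0.722, 0.692, -0.001, -0.0]
wrist_force: [-1.3, -2.6, 2.2]
finger_gap: 0.133
grasp_force: 30.0
```

Request:
play_rows(
  commands=[
    {"hand": -1, "tx": 0, "ty": 0, "tz": 0, "rx": 0, "ry": 0, "rz": 0.12},
    {"hand": -1, "tx": 0, "ty": 0, "tz": 0, "rx": 0, "ry": 0, "rz": 0.12},
    {"hand": -1, "tx": 0, "ty": 0, "tz": 0, "rx": 0, "ry": 0, "rz": 0.12},
    {"hand": -1, "tx": 0, "ty": 0, "tz": 0, "rx": 0, "ry": 0, "rz": 0.12},
    {"hand": -1, "tx": 0, "ty": 0, "tz": 0, "rx": 0, "ry": 0, "rz": 0.12},
    {"hand": -1, "tx": 0, "ty": 0, "tz": 0, "rx": 0, "ry": 0, "rz": 0.12},
    {"hand": -1, "tx": 0, "ty": 0, "tz": 0, "rx": 0, "ry": 0, "rz": 0.12},
    {"hand": -1, "tx": 0, "ty": 0, "tz": 0, "rx": 0, "ry": 0, "rz": 0.12},
    {"hand": -1, "tx": 0, "ty": 0, "tz": 0, "rx": 0, "ry": 0, "rz": 0.12},
    {"hand": -1, "tx": 0, "ty": 0, "tz": 0, "rx": 0, "ry": 0, "rz": 0.12},
    {"hand": -1, "tx": 0, "ty": 0, "tz": 0, "rx": 0, "ry": 0, "rz": 0.12},
    {"hand": -1, "tx": 0, "ty": 0, "tz": 0, "rx": 0, "ry": 0, "rz": 0},
  ],
)

```text
t: 7.02
tcp_pos: [0.4877, 0.104, 0.1005]
eef_rot: [0.146, 0.989, -0.002, -0.003]
wrist_force: [-4.4, -7.5, 4.0]
finger_gap: 0.135
grasp_force: 30.0
```

```bash
python3 w.py w4
```

```text
7.0667 [0.4877 0.104  0.1005] [ 0.148  0.989 -0.002 -0.003] [-0.01  0.56  1.85 -0.    0.74 -1.28] yaw 2.845431464515341
[[0.289, 0.92, 0.266, 0.414], [0.957, -0.276, -0.084, 0.128], [-0.004, 0.279, -0.96, 0.263], [0.0, 0.0, 0.0, 1.0]] 331.581855247493
hub_cap 0.97 [3.7, 139.2, 102.2, 214.6] 53.0 173.8
dial 0.59 [286.2, 259.3, 359.7, 317.6] 321.2 283.0
```

Request:
play_rows(
  commands=[
    {"hand": -1, "tx": 0, "ty": 0, "tz": 0, "rx": 0, "ry": 0, "rz": 0.04},
    {"hand": -1, "tx": 0, "ty": 0, "tz": 0, "rx": 0, "ry": 0, "rz": 0},
    {"hand": 0.2, "tx": 0, "ty": 0, "tz": 0, "rx": 0, "ry": 0, "rz": 0},
    {"hand": 0.2, "tx": 0, "ty": 0, "tz": 0, "rx": 0, "ry": 0, "rz": 0},
    {"hand": 1, "tx": 0, "ty": 0, "tz": 0, "rx": 0, "ry": 0, "rz": 0},
    {"hand": 1, "tx": 0, "ty": 0, "tz": 0, "rx": 0, "ry": 0, "rz": 0},
    {"hand": 1, "tx": 0, "ty": 0, "tz": 2, "rx": 0, "ry": 0, "rz": 0},
    {"hand": 1, "tx": 0, "ty": 0, "tz": 3, "rx": 0, "ry": 0, "rz": 0},
    {"hand": 1, "tx": 0, "ty": 0, "tz": 3, "rx": 0, "ry": 0, "rz": -0.12},
    {"hand": 1, "tx": 0, "ty": 0, "tz": 3, "rx": 0, "ry": 0, "rz": -0.12},
    {"hand": 1, "tx": 0, "ty": 0, "tz": 2, "rx": 0, "ry": 0, "rz": -0.12},
    {"hand": 1, "tx": 0, "ty": 0, "tz": 0, "rx": 0, "ry": 0, "rz": -0.12},
  ],
)

```text
t: 8.17
tcp_pos: [0.4935, 0.1059, 0.2352]
eef_rot: [0.363, 0.932, 0.002, 0.005]
wrist_force: [1.3, -0.4, 0.5]
finger_gap: 0.807
grasp_force: 0.0
```

Request:
play_rows(
  commands=[
    {"hand": 1, "tx": 0, "ty": -3, "tz": 0, "rx": 0, "ry": 0, "rz": -0.12},
    {"hand": 1, "tx": 0, "ty": -3, "tz": 0, "rx": 0, "ry": 0, "rz": -0.12},
    {"hand": 1, "tx": 0, "ty": 0, "tz": 0, "rx": 0, "ry": 0, "rz": -0.12},
    {"hand": 1, "tx": 0, "ty": 0, "tz": 0, "rx": 0, "ry": 0, "rz": -0.12},
    {"hand": 1, "tx": 0, "ty": 0, "tz": 0, "rx": 0, "ry": 0, "rz": -0.12},
    {"hand": 1, "tx": 0, "ty": 0, "tz": 0, "rx": 0, "ry": 0, "rz": -0.12},
    {"hand": 1, "tx": 0, "ty": 0, "tz": 0, "rx": 0, "ry": 0, "rz": -0.12},
    {"hand": 1, "tx": 0, "ty": 0, "tz": 0, "rx": 0, "ry": 0, "rz": -0.12},
    {"hand": 1, "tx": 0, "ty": 0, "tz": 0, "rx": 0, "ry": 0, "rz": 0},
    {"hand": 1, "tx": 0, "ty": 0, "tz": 0, "rx": 0, "ry": 0, "rz": 0},
  ],
)

```text
t: 9.0
tcp_pos: [0.4903, 0.0456, 0.2305]
eef_rot: [0.749, 0.663, 0.0, -0.0]
wrist_force: [-0.1, 0.0, 0.6]
finger_gap: 1.003
grasp_force: 0.0
```

```bash
python3 w.py w5
```

```text
9.05 [0.4903 0.0456 0.2305] [ 0.749  0.663  0.    -0.   ] [-0.13  0.34  1.75  0.    1.05 -0.01] yaw 1.4485409287810467
[[0.993, -0.117, -0.034, 0.5], [-0.122, -0.952, -0.28, 0.124], [0.001, 0.282, -0.959, 0.393], [0.0, 0.0, 0.0, 1.0]] 331.581855247493
hub_cap 0.9 [238.5, 290.3, 261.4, 321.6] 250.8 305.4
hub_cap 0.86 [409.6, 156.8, 482.3, 222.4] 446.4 188.6
hub_cap 0.4 [504.6, 1.4, 530.7, 7.4] 513.5 1.9
dial 0.62 [287.3, 148.0, 339.4, 190.5] 312.3 169.1
```

View pics/w5.png

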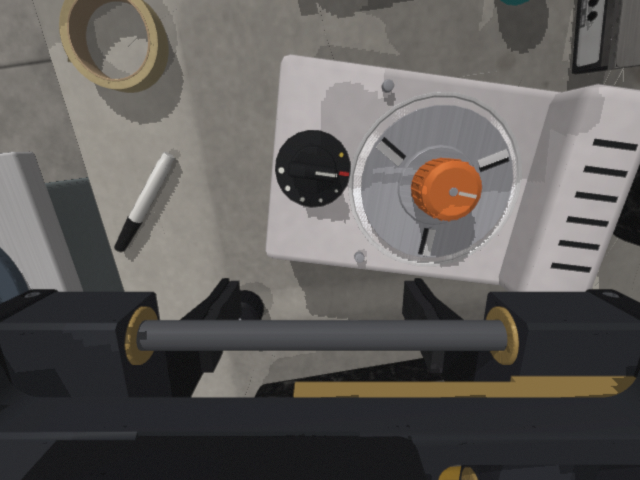

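The pointer line at (327,174) lies in line with the red mark at (344,174), so the dial is on off. I'll check the angle numerically and refine the cap position.

```bash
python3 meas.py w5 312 169 42; python3 - <<'E'
from h import *
def L(n): d=np.load(f"wr_{n}.npz"); return {k:d[k] for k in d}
a,b,c=L("w2"),L("w5"),L("w3")
s=viewer.grab_frame("side")
print("mask",tri([ray(a,463.9,130.2),ray(b,446.4,188.6),ray(s,310.2,257.4)]).round(4))
print("dial",tri([ray(a,342.8,173.5),ray(b,312.3,169.1),ray(s,352.5,247.1)]).round(4))
# top hub dot (grey centre on top)
for n,p,u,v in [("w2",a,473,129.5),("w3",c,533,141),("w5",b,453.5,191.5)]: print(n,atz(p,u,v,.132).round(4))
print("top tri",tri([ray(a,473,129.5),ray(c,533,141),ray(b,453.5,191.5)]).round(4))
print(tri([ray(a,369.7,163.2),ray(b,344,174)]))
E
```

```text
red 4 [345.  173.5] z.095 [0.5181 0.0978] z.118 [0.5167 0.0998]
yel 7 [341.  154.3] z.095 [0.5163 0.1145] z.118 [0.5151 0.1152]
white 21 [281. 170.] z.095 [0.4626 0.1077] z.118 [0.4655 0.1089] ang -158.6 [0.001  0.0011]
white 22 [325.7 173.8] z.095 [0.5012 0.0996] z.118 [0.5011 0.1015] ang 165.9 [0.0003 0.0041]
white 45 [347.  188.5] z.095 [0.5185 0.0845] z.118 [0.5171 0.0875] ang 57.8 [0.0008 0.0038]
white 16 [287.5 188. ] z.095 [0.4659 0.0914] z.118 [0.4685 0.0939] ang 78.0 [0.0008 0.001 ]
mask [0.5987 0.0778 0.1163]
dial [0.4895 0.1051 0.092 ]
w2 [0.5999 0.0763 0.132 ]
w3 [0.5986 0.0765 0.132 ]
w5 [0.5989 0.0768 0.132 ]
top tri [0.5987 0.0768 0.1331]
[0.51805762 0.09629491 0.08087487]
```

The dial is off to within about 0.01 rad, and the cap axis is at (0.5988, 0.0768). Going to the cap.

Request:
play_rows(
  commands=[
    {"hand": 1, "tx": 3.6, "ty": 1.04, "tz": 0, "rx": 0, "ry": 0, "rz": 0},
    {"hand": 1, "tx": 3.6, "ty": 1.04, "tz": 0, "rx": 0, "ry": 0, "rz": 0},
    {"hand": 1, "tx": 3.65, "ty": 1.04, "tz": 0, "rx": 0, "ry": 0, "rz": 0},
    {"hand": 1, "tx": 0, "ty": 0, "tz": -3, "rx": 0, "ry": 0, "rz": 0},
    {"hand": 1, "tx": 0, "ty": 0, "tz": -3, "rx": 0, "ry": 0, "rz": 0},
    {"hand": 1, "tx": 0, "ty": 0, "tz": -3, "rx": 0, "ry": 0, "rz": 0},
    {"hand": 1, "tx": 0, "ty": 0, "tz": -2.5, "rx": 0, "ry": 0, "rz": 0},
    {"hand": 1, "tx": 0, "ty": 0, "tz": -1.5, "rx": 0, "ry": 0, "rz": 0},
    {"hand": 1, "tx": 0, "ty": 0, "tz": 0, "rx": 0, "ry": 0, "rz": 0},
  ],
)

```text
t: 9.95
tcp_pos: [0.5958, 0.0767, 0.0966]
eef_rot: [0.75, 0.662, -0.003, -0.003]
wrist_force: [0.4, -0.6, -0.8]
finger_gap: 0.998
grasp_force: 0.0
```

Request:
play_rows(
  commands=[
    {"hand": -1, "tx": 0, "ty": 0, "tz": 0, "rx": 0, "ry": 0, "rz": 0},
    {"hand": -1, "tx": 0, "ty": 0, "tz": 0, "rx": 0, "ry": 0, "rz": 0},
    {"hand": -1, "tx": 0, "ty": 0, "tz": 0, "rx": 0, "ry": 0, "rz": 0},
    {"hand": -1, "tx": 0, "ty": 0, "tz": 0, "rx": 0, "ry": 0, "rz": 0},
    {"hand": -1, "tx": 0, "ty": 0, "tz": 0, "rx": 0, "ry": 0, "rz": 0},
    {"hand": -1, "tx": 0, "ty": 0, "tz": 0, "rx": 0, "ry": 0, "rz": 0},
    {"hand": -1, "tx": 0, "ty": 0, "tz": 0, "rx": 0, "ry": 0, "rz": 0},
    {"hand": -1, "tx": 0, "ty": 0, "tz": 0, "rx": 0, "ry": 0, "rz": 0},
    {"hand": -1, "tx": 0, "ty": 0, "tz": 0, "rx": 0, "ry": 0, "rz": 0},
  ],
)

```text
t: 10.7
tcp_pos: [0.5989, 0.0766, 0.1012]
eef_rot: [0.75, 0.662, 0.0, 0.0]
wrist_force: [-0.4, -0.3, 4.8]
finger_gap: 0.56
grasp_force: 30.0
```

```bash
cat > st.py <<'E'
from h import *
s=sensors.state(); print(s["t"],s["tcp_pos"].round(4),"yaw",2*np.arctan2(s["eef_rot"][1],s["eef_rot"][0]),s["eef_rot"].round(3),s["wrist_force"].round(1),s["ft_torque"].round(3),s["grasp_force"],s["finger_gap"],"j6",s["joint_efforts"][5])
E
python3 st.py
```

```text
10.7 [0.5989 0.0766 0.1012] yaw 1.4459481489195336 [0.75  0.662 0.    0.   ] [-0.4 -0.3  4.8] [0.012 0.157 0.023] 30.000791190636846 0.5599827951621984 j6 0.027521586162038147
```

The cap is gripped. Next I'll feel counter-clockwise, in small steps up to 24°.

Request:
play_rows(
  commands=[
    {"hand": -1, "tx": 0, "ty": 0, "tz": 0, "rx": 0, "ry": 0, "rz": 0.035},
    {"hand": -1, "tx": 0, "ty": 0, "tz": 0, "rx": 0, "ry": 0, "rz": 0.035},
    {"hand": -1, "tx": 0, "ty": 0, "tz": 0, "rx": 0, "ry": 0, "rz": 0.035},
    {"hand": -1, "tx": 0, "ty": 0, "tz": 0, "rx": 0, "ry": 0, "rz": 0},
  ],
)

```text
t: 11.03
tcp_pos: [0.5993, 0.0766, 0.1011]
eef_rot: [0.714, 0.7, 0.0, 0.0]
wrist_force: [0.1, 0.2, 4.3]
finger_gap: 0.56
grasp_force: 30.0
```

```bash
python3 st.py
```

```text
11.0333 [0.5993 0.0766 0.1011] yaw 1.5513592250546868 [0.714 0.7   0.    0.   ] [0.1 0.2 4.3] [0.072 0.02  0.01 ] 30.000180555771294 0.560483342572241 j6 -0.14477677177637815
```

Request:
play_rows(
  commands=[
    {"hand": -1, "tx": 0, "ty": 0, "tz": 0, "rx": 0, "ry": 0, "rz": 0.05},
    {"hand": -1, "tx": 0, "ty": 0, "tz": 0, "rx": 0, "ry": 0, "rz": 0.05},
    {"hand": -1, "tx": 0, "ty": 0, "tz": 0, "rx": 0, "ry": 0, "rz": 0},
  ],
)

```text
t: 11.28
tcp_pos: [0.5993, 0.0767, 0.1012]
eef_rot: [0.678, 0.735, 0.0, 0.001]
wrist_force: [-0.9, 0.8, 5.3]
finger_gap: 0.559
grasp_force: 30.0
```

```bash
python3 st.py
```

```text
11.2833 [0.5993 0.0767 0.1012] yaw 1.6509265073577 [0.678 0.735 0.    0.001] [-0.9  0.8  5.3] [0.053 0.006 0.051] 29.999939724136766 0.5594836098035487 j6 -0.229443465359509
```

Request:
play_rows(
  commands=[
    {"hand": -1, "tx": 0, "ty": 0, "tz": 0, "rx": 0, "ry": 0, "rz": 0.05},
    {"hand": -1, "tx": 0, "ty": 0, "tz": 0, "rx": 0, "ry": 0, "rz": 0.05},
    {"hand": -1, "tx": 0, "ty": 0, "tz": 0, "rx": 0, "ry": 0, "rz": 0.05},
    {"hand": -1, "tx": 0, "ty": 0, "tz": 0, "rx": 0, "ry": 0, "rz": 0.05},
    {"hand": -1, "tx": 0, "ty": 0, "tz": 0, "rx": 0, "ry": 0, "rz": 0},
  ],
)

```text
t: 11.7
tcp_pos: [0.5992, 0.0766, 0.1012]
eef_rot: [0.602, 0.799, 0.0, 0.0]
wrist_force: [0.1, 0.4, 4.7]
finger_gap: 0.563
grasp_force: 30.0
```

```bash
python3 st.py
```

```text
11.7 [0.5992 0.0766 0.1012] yaw 1.8505610508069577 [0.602 0.799 0.    0.   ] [0.1 0.4 4.7] [0.024 0.01  0.057] 30.000209371598885 0.5632264475123774 j6 -0.17887461930513382
```

At 23° there's no resistance, so it loosens counter-clockwise. I'll continue to about 85° in total, short of the second stop.

Request:
play_rows(
  commands=[
    {"hand": -1, "tx": 0, "ty": 0, "tz": 0, "rx": 0, "ry": 0, "rz": 0.1},
    {"hand": -1, "tx": 0, "ty": 0, "tz": 0, "rx": 0, "ry": 0, "rz": 0.1},
    {"hand": -1, "tx": 0, "ty": 0, "tz": 0, "rx": 0, "ry": 0, "rz": 0.1},
    {"hand": -1, "tx": 0, "ty": 0, "tz": 0, "rx": 0, "ry": 0, "rz": 0.1},
    {"hand": -1, "tx": 0, "ty": 0, "tz": 0, "rx": 0, "ry": 0, "rz": 0},
  ],
)

```text
t: 12.12
tcp_pos: [0.5992, 0.0765, 0.1012]
eef_rot: [0.43, 0.903, 0.0, 0.001]
wrist_force: [-0.6, -0.6, 5.0]
finger_gap: 0.562
grasp_force: 30.0
```

```bash
python3 st.py
```

```text
12.1167 [0.5992 0.0765 0.1012] yaw 2.252389583265194 [0.43  0.903 0.    0.001] [-0.6 -0.6  5. ] [0.02  0.024 0.015] 29.999541286802014 0.5623425616892136 j6 -0.4170781373977661
```

Request:
play_rows(
  commands=[
    {"hand": -1, "tx": 0, "ty": 0, "tz": 0, "rx": 0, "ry": 0, "rz": 0.1},
    {"hand": -1, "tx": 0, "ty": 0, "tz": 0, "rx": 0, "ry": 0, "rz": 0.1},
    {"hand": -1, "tx": 0, "ty": 0, "tz": 0, "rx": 0, "ry": 0, "rz": 0.1},
    {"hand": -1, "tx": 0, "ty": 0, "tz": 0, "rx": 0, "ry": 0, "rz": 0.1},
    {"hand": -1, "tx": 0, "ty": 0, "tz": 0, "rx": 0, "ry": 0, "rz": 0.1},
    {"hand": -1, "tx": 0, "ty": 0, "tz": 0, "rx": 0, "ry": 0, "rz": 0.1},
    {"hand": -1, "tx": 0, "ty": 0, "tz": 0, "rx": 0, "ry": 0, "rz": 0.1},
    {"hand": -1, "tx": 0, "ty": 0, "tz": 0, "rx": 0, "ry": 0, "rz": 0},
  ],
)

```text
t: 12.78
tcp_pos: [0.599, 0.0765, 0.1011]
eef_rot: [0.094, 0.996, -0.0, 0.0]
wrist_force: [-1.0, 0.4, 5.2]
finger_gap: 0.56
grasp_force: 30.0
```

```bash
python3 st.py
```

```text
12.7833 [0.599  0.0765 0.1011] yaw 2.952406637715846 [ 0.094  0.996 -0.     0.   ] [-1.   0.4  5.2] [ 0.111 -0.012  0.072] 29.999229164659482 0.5602448103295979 j6 -0.4004228487610817
```

Request:
play_rows(
  commands=[
    {"hand": -1, "tx": 0, "ty": 0, "tz": 0.3, "rx": 0, "ry": 0, "rz": 0},
    {"hand": -1, "tx": 0, "ty": 0, "tz": 0.3, "rx": 0, "ry": 0, "rz": 0},
    {"hand": -1, "tx": 0, "ty": 0, "tz": 0.2, "rx": 0, "ry": 0, "rz": 0},
    {"hand": -1, "tx": 0, "ty": 0, "tz": 0, "rx": 0, "ry": 0, "rz": 0},
  ],
)

```text
t: 13.12
tcp_pos: [0.5988, 0.0766, 0.1087]
eef_rot: [0.096, 0.995, -0.0, 0.0]
wrist_force: [0.2, -0.7, -0.2]
finger_gap: 0.566
grasp_force: 30.0
```

It comes up without resistance. Lifting.

Request:
play_rows(
  commands=[
    {"hand": -1, "tx": 0, "ty": 0, "tz": 1, "rx": 0, "ry": 0, "rz": 0},
    {"hand": -1, "tx": 0, "ty": 0, "tz": 1, "rx": 0, "ry": 0, "rz": 0},
    {"hand": -1, "tx": 0, "ty": 0, "tz": 1, "rx": 0, "ry": 0, "rz": 0},
    {"hand": -1, "tx": 0, "ty": 0, "tz": 1.5, "rx": 0, "ry": 0, "rz": 0},
    {"hand": -1, "tx": 0, "ty": 0, "tz": 1.5, "rx": 0, "ry": 0, "rz": 0},
    {"hand": -1, "tx": 0, "ty": 0, "tz": 1.5, "rx": 0, "ry": 0, "rz": 0},
    {"hand": -1, "tx": 0, "ty": 0, "tz": 1.5, "rx": 0, "ry": 0, "rz": 0},
    {"hand": -1, "tx": 0, "ty": 0, "tz": 0, "rx": 0, "ry": 0, "rz": 0},
    {"hand": -1, "tx": 0, "ty": 0, "tz": 0, "rx": 0, "ry": 0, "rz": 0},
    {"hand": -1, "tx": 0, "ty": 0, "tz": 0, "rx": 0, "ry": 0, "rz": 0},
  ],
)

```text
t: 13.95
tcp_pos: [0.5983, 0.0766, 0.1984]
eef_rot: [0.095, 0.995, -0.0, -0.0]
wrist_force: [0.7, 0.0, -0.6]
finger_gap: 0.558
grasp_force: 30.0
```

```bash
python3 st.py; python3 - <<'E'
from h import *
a=viewer.grab_frame("scene")["frame"][170:310,230:370]; b=viewer.grab_frame("side")["frame"][200:330,240:400]
save("fin",np.hstack([cv2.resize(x,(400,400),interpolation=cv2.INTER_CUBIC) for x in (a,b)]))
E
```

```text
13.95 [0.5983 0.0766 0.1984] yaw 2.9507606708389034 [ 0.095  0.995 -0.    -0.   ] [ 0.7  0.  -0.6] [ 0.104 -0.125 -0.007] 29.99979511513402 0.558258744079384 j6 -0.00010268377081956714
```

View pics/fin.png

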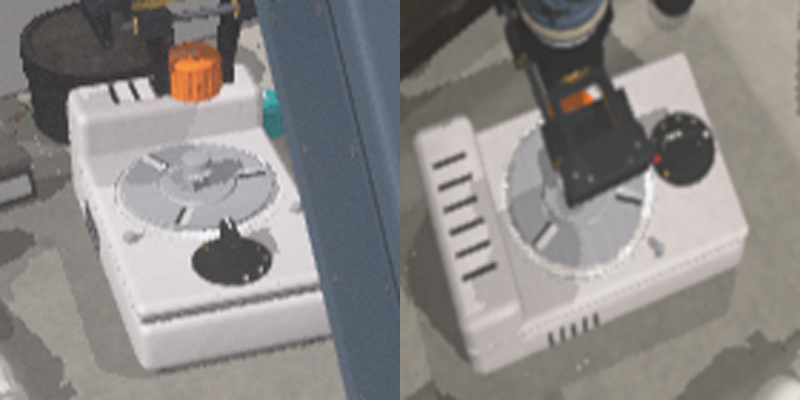

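The orange cap is held level between the fingers at (195,72), about 9.7 cm above its seat. The stub is bare, and the dial pointer at (228,225) points to the hub.

```bash
python3 -c "
from rig import close_job
print(close_job())"
```

```text
the job is handed in; nothing more can be done
None
```

The job is handed in: the dial is on off (measured within about 0.01 rad), the hub cap loosened counter-clockwise, and the gripper holds it level about 9.7 cm above its seat, with the bottle, timer and tape roll never approached; no verdict was returned.

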